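# Tap the cotter wedge home

### The job

One of the two steel clamping blocks has its wedge still standing up out of the slot. Take the tall thick off-cut of round steel bar that stands on the bench, and with its lower end tap or push that wedge straight down until its head sits on the block and it will go no farther, without touching the wedge with the gripper. Then stand the bar upright on the bench again and let go of it.

Things in the scene. Friction and masses are not known exactly. Their poses are not given: they have to be found in the camera images.
- bar_center (a point): Centre of the tall thick off-cut of brown round steel bar, 32 mm in diameter, 110 mm long, about 0.66 kg, standing loose on its end; the point is 55 mm above its lower end, z points up along the bar. Near it stand two others not wanted: a stub as thick but 45 mm high, a pin 18 mm in diameter and 90 mm high. The three stand in changing order in a rough line away from the robot, 90 mm or more apart.
- wedge_top (a point): Centre of the flat top of the proud wedge's bright steel head, 46 mm (its x) by 24 mm (its y), 10 mm thick, on a tapering blade that runs straight down into the slot of its block. It is 130 mm above the bench with the wedge fully raised, 90 mm when home with the head sitting on the block.
- block: Fixed dark steel block with the proud wedge; origin on the bench under its centre. Block 74 (x) by 60 (y) mm, its top 80 mm above the bench, on a plate 120 by 90 by 8 mm. A round bar of 28 mm diameter sticks out 55 mm at both x ends, its axis 42 mm up. A second block of the same shape, its wedge home already, stands on the other side.
- wedge (a joint): How far the proud wedge has been driven down, in m: 0 fully raised, 0.040 home at its stop; starts between 0 and 0.012. It slides stiffly and tightens: 7 to 13 N downward moves it (the bar's weight of about 6.5 N counts towards that), and it stays where it is left.
Not all that is in view belongs to the job. What is shaped like the part that bears bar_center but blue or turquoise is not meant. Leave any pink look-alike of the block alone.

How it is judged:
On the way, in this order (a step that is already met when the one before it is completed fails the run):
1. the bar is lifted off the bench (its centre over 90 mm up) while the wedge is still proud (height (world z) of bar_center above 0.09 m and value of joint wedge below 0.025 m), for 0.1 s.
2. the wedge is home (within 5 mm of its stop) with the bar pressing on it from above (value of joint wedge above 0.035 m and contact force between bar and wedge above 1 N and angle between bar_center's own z axis and vertical below 0.4 rad).
At the end, for the whole second after the job is handed in: The wedge is home, within 5 mm of its stop, and the bar stands upright on the bench (within 10 degrees, its centre 45 to 65 mm above the bench), released and at rest (value of joint wedge above 0.035 m and angle between bar_center's own z axis and vertical below 0.17 rad and height (world z) of bar_center between 0.045 and 0.065 m and linear speed of bar below 0.03 m/s); the robot touches nothing.
It fails at once if the gripper's fingers press on the wedge (over 3 N) (contact force between the fingers and wedge above 3 N).
It also fails if it takes over 48 s, if anything falls off the work surface, if the arm or the gripper's body presses on something with over 40 N, if the wrist force passes 120 N, or if a joint passes its speed limit or range.

### The arm

A 6-joint arm with a two-finger parallel gripper is mounted at the origin on the work surface. World frame = base frame: x ahead of the robot, y to its left, z up, the work surface at z = 0. Lengths are in m, angles in rad, forces in N, time in s.
With the tool pointing down it reaches from about 0.35 to 0.975 m from the base axis. Payload 4.9 kg.
Tool frame: the origin (TCP) lies midway between the tips of the shut fingers; the grasp point (between the pads) lies ctrl.tcp_to_grasp behind it (ctrl.tcp_to_grasp is the distance from the TCP to the grasp point, in m); z points along the fingers, y is the direction in which the jaws open and shut (so a half turn about z gives the same grasp; the last joint's range is limited). The gripper opens to 85 mm and grips with 20 to 120 N. Pads are 22 mm wide; open, the fingers measure 114 mm over their backs; the gripper's body (76 mm by 85 mm) begins 54 mm behind the grasp point. The pads swing forward as they close: fully open they stand 13 mm farther back than shut.
Start: joints at [-1.419, 0.053, 1.613, -0, 1.476, -0.119], TCP at [0.167, -0.602, 0.231] pointing down, gripper open.
Joint ranges: [-3.01, 3.01], [-1.01, 2.22], [0.06, 2.58], [-1.02, 4.17], [0.09, 2.62], [-3.14, 3.14]. Speed limits (rad/s): [2.57, 2.57, 3.14, 3.14, 3.14, 3.14].

### API

Orientations are given as a rotation vector (axis times angle).
In Python, from station import ctrl, get_image, calibration, finish_job, models gives the robot as it stands.
- The arm moves only by the shell command python3 -m creep 'ROWS' [FORCE]. ROWS is JSON, a list of rows, each a list of 7 numbers: the opening, from 0 (shut) to 1 (fully open), then the shift along the tool's x, y, z in m, then the turn, a rotation vector about the tool's x, y, z in degrees. A call has 1 to 20 rows; each row shifts and turns the commanded pose from where the row before left it, along the tool's axes as they then stand; what a row does not reach is not made up. A row lasts 1/10 s, in which the tool goes at most 50 mm and 8.59 degrees, less where a joint would pass 70% of its speed; a pose out of reach is approached as far as the arm can. A call with a gripper value outside its range is refused whole. The fingers move at their own pace and stop on an object; FORCE is the grip in N (left out, the last holds). Time passes only in rows, so rows that do not move let the fingers close. It gives the time, the measured TCP pose, the force and the opening at its end, in the units of the state.
- ctrl.get_obs(): the state, without advancing time (a new reading comes with each control period).
- get_image(name): name is "side" or "top" or "wrist"; returns the picture (400x640x3 uint8, red, green, blue); there is no depth.
- calibration(name): a dict with "mtx" (3x3 intrinsics, pixels), "k1" (the pictures are not rectified: a ray, as slopes to the right and down, at radius r is drawn at 1 + k1 r^2 times it, then the intrinsics apply), "R" (3x3) and "t" (3): a world point X has camera coordinates R X + t. Camera axes: x right, y down, z forward; pixel columns grow to the right and rows downward; lengths in m; the calibration is good to about 2 mm. A picture is of the moment at which its call begins: read the wrist's pose just before it. calibration takes no time and is no camera call; for the wrist camera it gives the pose at the moment of the call.
- finish_job(): hands the job in, once; it reports no verdict.
Trained networks look in the newest picture that a camera, given by its name, has taken for a name from the list of things; names that differ only in an ending like _2 or _b are one class to them, and where a whole thing is asked for, a point or a joint stands for the part that bears it (a point fixed in the world has none). Each returns a list of dicts, best first, with "conf" (0 to 1); they miss things now and then, are a little off and sometimes report something else, mostly with a low value. They report only what shows in the picture. A call takes as long as a camera call. They do not tell look-alikes from the thing itself.
- models.search_frame(camera, name): "extent" ([left, top, right, bottom] in pixels, round what is visible of it).
The state is a dict: "t": time; "q": joint angles; "dq": joint speeds; "effort": joint torques, N m; "tool_pos": TCP position; "tool_rot": TCP orientation; "contact_force": force on the tool from outside, world axes, zero at the start; "wrist_torque": the same for the moment, N m; "opening": finger opening in m.
Only numpy, scipy, OpenCV 4.12 (cv2) and the standard library are available. Lean on these libraries where they do the work, as an engineer would, in place of code of your own. Each camera call takes 0.05 s, during which the arm holds its last target. There are 200 camera calls.

## Working session

There is one attempt and no reset: what is moved stays moved. The work goes in short steps, Python scripts to look and compute and a shell command to move; the robot and the scene stay as the last step left them, time stands still between calls to the robot, and variables do not carry over. Pictures are saved under pics/ and viewed, about 8 in all and at most 12, crops included, and the job is handed in when it is done.

```bash
mkdir -p pics; ls
cat > h.py <<'E'
import numpy as np, cv2
from station import ctrl, get_image, calibration, models
def shot(n,f):
    im=get_image(n); cv2.imwrite('pics/'+f,im[:,:,::-1]); return im
def ray(n,uv,c=None):
    c=c or calibration(n); K=np.array(c['mtx']); d=(np.linalg.inv(K)@[uv[0],uv[1],1])[:2]
    p=d.copy()
    for _ in range(20): p=d/(1+c['k1']*(p@p))
    R=np.array(c['R']); t=np.array(c['t']); return -R.T@t, R.T@np.r_[p,1]
def atz(n,uv,z,c=None):
    o,d=ray(n,uv,c); return o+d*(z-o[2])/d[2]
def proj(n,X,c=None):
    c=c or calibration(n); x=np.array(c['R'])@X+np.array(c['t']); p=x[:2]/x[2]; p=p*(1+c['k1']*(p@p))
    return (np.array(c['mtx'])@np.r_[p,1])[:2]
E
python3 - <<'E'
from h import *
print(ctrl.get_obs(),ctrl.tcp_to_grasp)
for n in('top','side'):
    shot(n,n+'0.png'); 
    for k in('bar_center','wedge_top','block'):
        print(n,k,[(round(r['conf'],2),[int(x) for x in r['extent']]) for r in models.search_frame(n,k)])
    c=calibration(n);print(c)
a=cv2.imread('pics/top0.png');b=cv2.imread('pics/side0.png')
E
```

```text
pics
{'t': 0.0, 'q': array([-1.41900725e+00,  5.33437266e-02,  1.61428928e+00,  3.18087005e-05,
        1.47603337e+00, -1.19018676e-01]), 'dq': array([ 2.24059037e-05,  2.62892181e-04, -4.70413772e-04, -1.97314594e-03,
        3.67403262e-04, -1.56905580e-03]), 'effort': array([ 5.95387755e-04, -3.93671536e+01, -3.70182252e+01, -1.80228739e-05,
        6.83413455e-03, -1.49024550e-05]), 'tool_pos': array([ 0.16709559, -0.60159626,  0.230074  ]), 'tool_rot': array([-3.11078298e+00, -4.23800474e-01,  3.63918492e-06]), 'contact_force': array([ 0.77091612, -0.21685405, -0.43840941]), 'wrist_torque': array([-0.02380064, -0.00268482, -0.00922742]), 'opening': 0.0851242946326532} 0.0187
top bar_center [(0.87, [359, 144, 380, 176]), (0.68, [314, 158, 328, 185]), (0.6, [334, 119, 350, 154])]
top wedge_top [(0.76, [193, 268, 210, 296]), (0.63, [191, 146, 207, 172])]
top block [(0.97, [192, 237, 239, 336]), (0.92, [185, 131, 236, 217])]
{'mtx': array([[493.68675517,   0.        , 321.63904213],
       [  0.        , 493.68675517, 198.38310946],
       [  0.        ,   0.        ,   1.        ]
[... 183 characters left out ...]
't': array([-0.05827601,  0.55576228,  0.88980467])}
side bar_center [(0.88, [389, 182, 403, 223]), (0.72, [378, 201, 397, 247]), (0.7, [348, 177, 366, 221])]
side wedge_top [(0.89, [221, 140, 242, 163])]
side block [(0.94, [284, 116, 352, 173]), (0.7, [198, 138, 271, 204]), (0.32, [310, 116, 325, 133])]
{'mtx': array([[478.64460141,   0.        , 322.84978803],
       [  0.        , 478.64460141, 198.840102  ],
       [  0.        ,   0.        ,   1.        ]]), 'k1': -0.09779959221031155, 'R': array([[ 0.94860378, -0.3163027 ,  0.01017221],
       [-0.22203335, -0.68810261, -0.69080821],
       [ 0.22550403,  0.65304471, -0.72296649]]), 't': array([-0.50209115,  0.18017804,  0.96730306])}
```

Run:
```python
import cv2
a=cv2.imread('pics/top0.png')[90:350,150:450];b=cv2.imread('pics/side0.png')[90:290,170:470]
cv2.imwrite('pics/t1.png',cv2.resize(a,(690,598),interpolation=2));cv2.imwrite('pics/s1.png',cv2.resize(b,(800,533),interpolation=2))
```

```text
(no output)
```

View pics/t1.png

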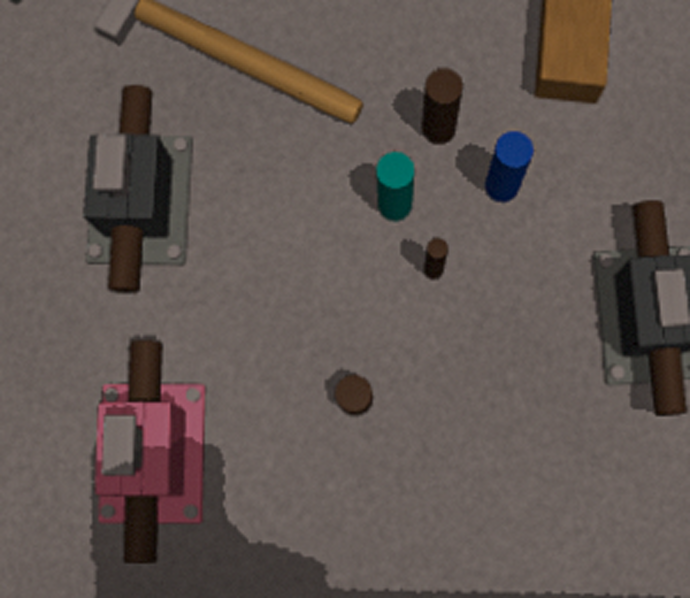

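View pics/s1.png

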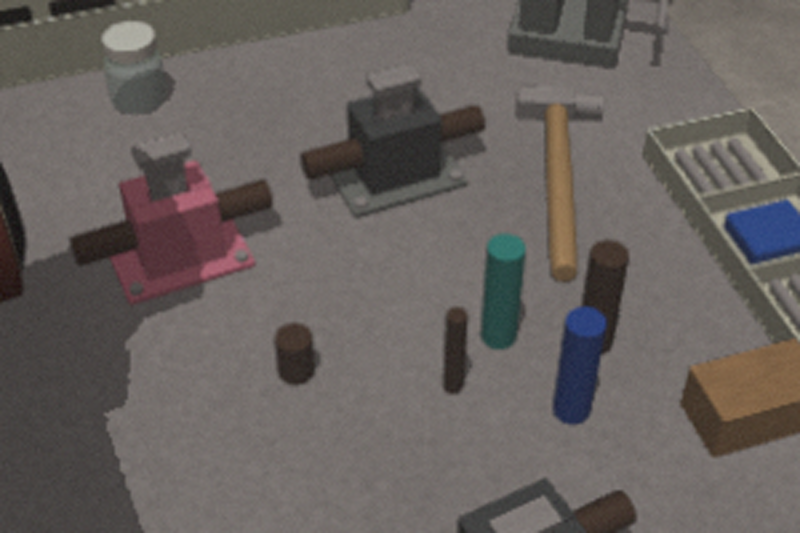

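Run:
```python
from h import *
def tri(a,b):
    (o1,d1),(o2,d2)=ray('top',a),ray('side',b)
    s=np.linalg.lstsq(np.c_[d1,-d2],o2-o1,rcond=None)[0]; p,q=o1+s[0]*d1,o2+s[1]*d2
    return ((p+q)/2).round(4),np.linalg.norm(p-q).round(4)
T=lambda x,y:(x/2.3+150,y/2.3+90); S=lambda x,y:(x*.375+170,y*.375+90)
print('bar',tri(T(443,87),S(608,257)),atz('top',T(443,87),.11))
print('wedge',tri(T(110,162),S(395,79)))
print('stub',atz('top',T(354,393),.045),'pin',atz('top',T(437,246),.09),'turq',atz('top',T(396,170),.11),'blue',atz('top',T(514,150),.11))
for e in ((87,136),(190,136),(186,263),(88,263)): print('plate',atz('top',T(*e),.008))
for e in ((97,136),(126,137),(123,190),(94,189)): print('head',atz('top',T(*e),.122))
for e in ((137,88),(124,288)): print('rod',atz('top',T(*e),.05))
c=calibration('wrist');print(c)
```

```text
bar (array([ 0.6919, -0.0247,  0.1024]), np.float64(0.001)) [ 0.68945108 -0.02473641  0.11      ]
wedge (array([0.5954, 0.2393, 0.1135]), np.float64(0.0004))
stub [0.43709654 0.02240691 0.045     ] pin [ 0.55912002 -0.03324557  0.09      ] turq [0.61382577 0.00634121 0.11      ] blue [ 0.64125945 -0.08765     0.11      ]
plate [0.6477665  0.29594315 0.008     ]
plate [0.65737425 0.20022094 0.008     ]
plate [0.53915597 0.18605412 0.008     ]
plate [0.52955499 0.2745192  0.008     ]
head [0.61354884 0.25133194 0.122     ]
head [0.61508666 0.22723212 0.122     ]
head [0.570558  0.2222736 0.122    ]
head [0.56893775 0.24607304 0.122     ]
rod [0.68383655 0.2453185  0.05      ]
rod [0.50353742 0.22731089 0.05      ]
{'mtx': array([[295.10292514,   0.        , 312.69584581],
       [  0.        , 295.10292514, 200.35869244],
       [  0.        ,   0.        ,   1.        ]]), 'k1': -0.015448609705256343, 'R': array([[ 2.67648089e-01, -9.63516637e-01,  4.36558596e-04],
       [-9.10920228e-01, -2.52890022e-01,  3.25992294e-01],
       [-3.13988597e-01, -8.76488846e-02, -9.45372326e-01]]), 't': array([-0.62487915, -0.04131223,  0.38160688])}
```

```bash
python3 -m creep '[[1,0.02,-0.013,0,0,0,0],[1,0.033,-0.021,0,0,0,0],[1,0.035,-0.022,0,0,0,0],[1,0.035,-0.022,0,0,0,0],[1,0.035,-0.022,0,0,0,0],[1,0.035,-0.022,0,0,0,0],[1,0.035,-0.022,0,0,0,0],[1,0.035,-0.022,0,0,0,0],[1,0.035,-0.022,0,0,0,0],[1,0.035,-0.022,0,0,0,0],[1,0.035,-0.022,0,0,0,0],[1,0.035,-0.022,0,0,0,0],[1,0.035,-0.022,0,0,0,0],[1,0.035,-0.022,0,0,0,0],[1,0.035,-0.022,0,0,0,0],[1,0.035,-0.022,0,0,0,0],[1,0.035,-0.022,0,0,0,0],[1,0.035,-0.022,0,0,0,0],[1,0.032,-0.021,0,0,0,0],[1,0.012,-0.009,0,0,0,0]]'
python3 - <<'E'
from h import *
from scipy.spatial.transform import Rotation as Ro
shot('wrist','w0.png'); c=calibration('wrist')
o=ctrl.get_obs();print(o['tool_pos'],Ro.from_rotvec(o['tool_rot']).as_matrix().round(3).tolist(),o['contact_force'])
print([(round(r['conf'],2),[int(x) for x in r['extent']]) for r in models.search_frame('wrist','bar_center')])
print(proj('wrist',np.array([.6895,-.025,.11]),c))
E
```

```text
t: 2.4
tool_pos: [0.6904, -0.0229, 0.231]
tool_rot: [-3.112, -0.428, -0.0]
contact_force: [0.5, -0.7, -0.3]
opening: 0.0851
[ 0.69056984 -0.02231921  0.23084657] [[0.963, 0.271, 0.0], [0.271, -0.963, 0.001], [0.001, -0.001, -1.0]] [-0.57792201  0.69143153 -0.3769603 ]
[(0.79, [298, 155, 327, 209]), (0.73, [338, 203, 379, 268]), (0.62, [248, 207, 287, 268]), (0.22, [5, 187, 63, 244])]
[315.27868685 196.48346436]
```

View pics/w0.png

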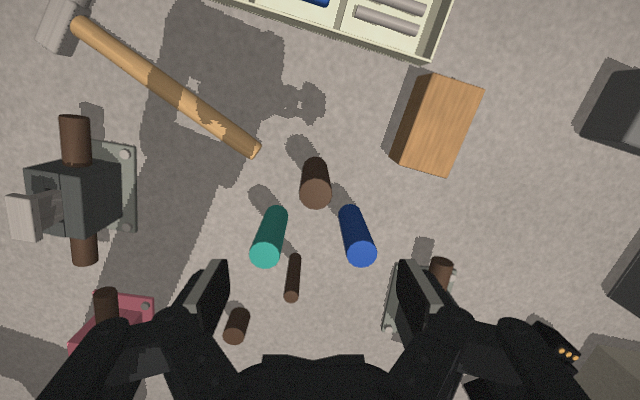

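```bash
python3 -m creep '[[0.8,0.001,0.002,0.02,0,0,0],[0.8,0,0,0.03,0,0,0],[0.8,0,0,0.035,0,0,0],[0.8,0,0,0.035,0,0,0],[0.8,0,0,0.03,0,0,0],[0.8,0,0,0.02,0,0,0],[0.8,0,0,0.005,0,0,0],[0,0,0,0,0,0,0],[0,0,0,0,0,0,0],[0,0,0,0,0,0,0],[0,0,0,0,0,0,0],[0,0,0,0,0,0,0],[0,0,0,0,0,0,0],[0,0,0,0,0,0,0]]' 80
```

```text
t: 3.9
tool_pos: [0.6918, -0.0275, 0.0589]
tool_rot: [3.111, 0.424, 0.005]
contact_force: [-1.9, -0.1, 6.1]
opening: 0.0306
```

```bash
python3 -m creep '[[0,0,0,-0.01,0,0,0],[0,0,0,-0.03,0,0,0],[0,0,0,-0.04,0,0,0],[0,0,0,-0.04,0,0,0],[0,0,0,-0.04,0,0,0],[0,0,0,-0.03,0,0,0],[0,-0.001,-0.015,0,0,0,0],[0,-0.002,-0.025,0,0,0,0],[0,-0.003,-0.035,0,0,0,0],[0,-0.003,-0.035,0,0,0,0],[0,-0.003,-0.035,0,0,0,0],[0,-0.003,-0.035,0,0,0,0],[0,-0.003,-0.035,0,0,0,0],[0,-0.003,-0.035,0,0,0,0],[0,-0.002,-0.021,0,0,0,0],[0,-0.001,-0.009,0,0,0,0],[0,0,0,0,0,0,0],[0,0,0,0,0,0,0]]'
python3 - <<'E'
from h import *
for n in ('wrist','side'): shot(n,n[0]+'2.png')
shot('top','t2.png')
o=ctrl.get_obs();print(o['tool_pos'],o['tool_rot'],o['contact_force'])
w=cv2.imread('pics/w2.png'); s=cv2.imread('pics/s2.png')[60:220,240:400]; t=cv2.imread('pics/t2.png')[80:240,130:290]
r=lambda a:cv2.resize(a,(400,400),interpolation=2)
cv2.imwrite('pics/m2.png',np.vstack([cv2.resize(w,(400,250)),])); cv2.imwrite('pics/m2.png',np.hstack([r(s),r(t)])[:400])
E
```

```text
t: 5.7
tool_pos: [0.592, 0.2355, 0.2447]
tool_rot: [3.112, 0.424, -0.003]
contact_force: [-0.9, 0.2, -6.4]
opening: 0.0302
[0.5927751  0.23496469 0.24594805] [ 3.11279324e+00  4.21551931e-01 -6.56172093e-04] [ 0.23739494  0.14801379 -5.34246733]
```

View pics/w2.png

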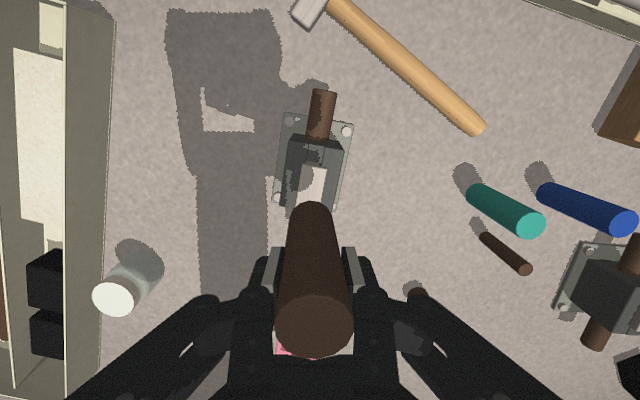

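View pics/m2.png

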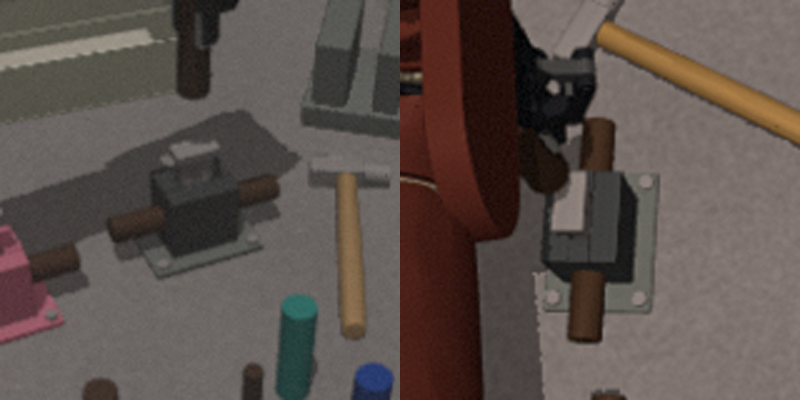

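Run:
```python
from h import *
for z in(.118,.124,.13): print(atz('side',(317.3,120.2),z),atz('top',(198,160.8),z))
# bar bottom: side lowest rim point, top image
print(proj('side',np.array([.5928,.235,.187])),proj('top',np.array([.5928,.235,.187])))
c=calibration('wrist')
for dx,dy in((23,12),(23,-12)):
    a=np.radians(6.4); p=[.593+(dx*np.cos(a)-dy*np.sin(a))/1e3,.2375+(dx*np.sin(a)+dy*np.cos(a))/1e3]
    print(proj('wrist',np.array(p+[.124]),c))
```

```text
[0.59108548 0.23199274 0.118     ] [0.59319513 0.2375314  0.118     ]
[0.5886132  0.22440929 0.124     ] [0.59149351 0.23578062 0.124     ]
[0.58614092 0.21682585 0.13      ] [0.58979189 0.23402983 0.13      ]
[317.66168864  95.68540128] [190.01428671 149.31460249]
[301.11089586 167.74874091]
[326.91743251 171.76036164]
```

```bash
python3 -m creep '[[0,0,-0.0015,0.015,0,0,0],[0,0,0,0.02,0,0,0],[0,0,0,0.015,0,0,0],[0,0,0,0.008,0,0,0],[0,0,0,0.006,0,0,0],[0,0,0,0.006,0,0,0],[0,0,0,0.006,0,0,0],[0,0,0,0.006,0,0,0],[0,0,0,0.004,0,0,0],[0,0,0,0.004,0,0,0],[0,0,0,0.003,0,0,0],[0,0,0,0.002,0,0,0],[0,0,0,0,0,0,0]]' 110
```

```text
t: 7.15
tool_pos: [0.5927, 0.2377, 0.153]
tool_rot: [-3.113, -0.424, -0.003]
contact_force: [-3.6, -0.6, 4.5]
opening: 0.0296
```

```bash
python3 -m creep '[[0,0,0,0.002,0,0,0],[0,0,0,0.002,0,0,0],[0,0,0,0.002,0,0,0],[0,0,0,0.002,0,0,0],[0,0,0,0.002,0,0,0],[0,0,0,0,0,0,0],[0,0,0,0,0,0,0]]'
python3 - <<'E'
from h import *
shot('side','s3.png');shot('wrist','w3.png')
s=cv2.imread('pics/s3.png')[60:220,220:380];w=cv2.imread('pics/w3.png')[120:380,190:450]
r=lambda a:cv2.resize(a,(400,400),interpolation=2)
cv2.imwrite('pics/m3.png',np.hstack([r(s),r(w)]))
E
```

```text
t: 7.85
tool_pos: [0.5936, 0.238, 0.1488]
tool_rot: [-3.113, -0.425, -0.007]
contact_force: [-12.4, -3.4, 24.3]
opening: 0.03
```

View pics/m3.png

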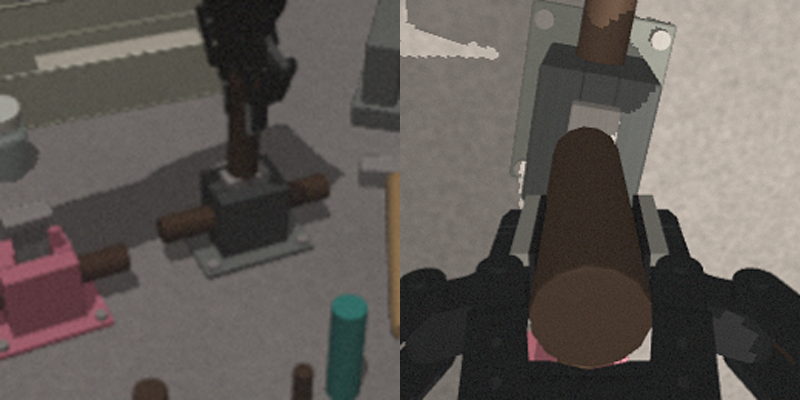

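```bash
python3 -m creep '[[0,0,0,-0.01,0,0,0],[0,0,0,-0.025,0,0,0],[0,0,0,-0.025,0,0,0],[0,0,0,-0.01,0,0,0],[0,-0.001,0.008,0,0,0,0],[0,-0.002,0.016,0,0,0,0],[0,-0.003,0.023,0,0,0,0],[0,-0.003,0.024,0,0,0,0],[0,-0.003,0.023,0,0,0,0],[0,-0.002,0.016,0,0,0,0],[0,-0.001,0.008,0,0,0,0],[0,0,0,0.015,0,0,0],[0,0,0,0.025,0,0,0],[0,0,0,0.03,0,0,0],[0,0,0,0.03,0,0,0],[0,0,0,0.02,0,0,0],[0,0,0,0.01,0,0,0],[0,0,0,0.005,0,0,0],[0,0,0,0,0,0,0],[0,0,0,0,0,0,0]]'
python3 - <<'E'
from h import *
shot('side','s4.png');shot('top','t4.png')
print(ctrl.get_obs()['tool_pos'],ctrl.get_obs()['contact_force'])
s=cv2.imread('pics/s4.png')[90:250,270:430];w=cv2.imread('pics/t4.png')[80:240,150:310]
r=lambda a:cv2.resize(a,(400,400),interpolation=2)
cv2.imwrite('pics/m4.png',np.hstack([r(s),r(w)]))
E
```

```text
t: 9.95
tool_pos: [0.6102, 0.1202, 0.0778]
tool_rot: [3.113, 0.425, 0.004]
contact_force: [-0.2, 1.1, -5.1]
opening: 0.0299
[0.61035893 0.11998727 0.07807583] [ 1.08802047  0.47077755 -5.96970343]
```

View pics/m4.png

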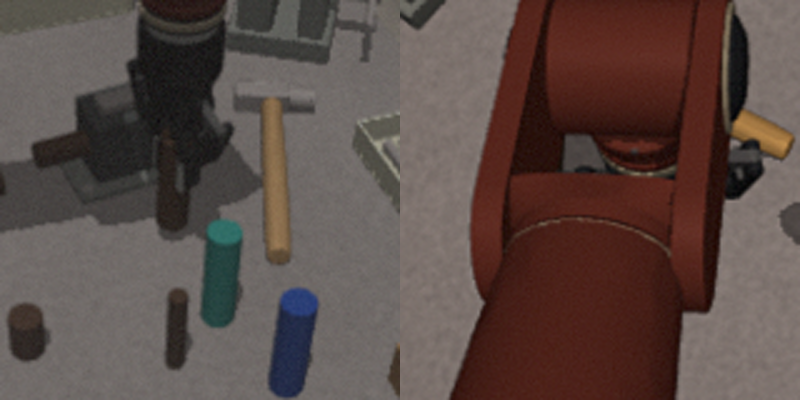

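```bash
python3 -m creep '[[0,0,0,0.006,0,0,0],[0,0,0,0.005,0,0,0],[0,0,0,0.003,0,0,0],[0,0,0,0.002,0,0,0],[0,0,0,0.001,0,0,0],[0,0,0,0,0,0,0],[0,0,0,0,0,0,0]]'
```

```text
t: 10.75
tool_pos: [0.6093, 0.1198, 0.0594]
tool_rot: [3.113, 0.424, 0.001]
contact_force: [0.3, -1.0, -5.4]
opening: 0.0301
```

```bash
python3 -m creep '[[0,0,0,0.001,0,0,0],[0,0,0,0.001,0,0,0],[0,0,0,0.0,0,0,0],[0,0,0,0,0,0,0]]'
```

```text
t: 11.15
tool_pos: [0.6098, 0.12, 0.059]
tool_rot: [3.113, 0.424, 0.002]
contact_force: [-5.0, -0.4, 5.8]
opening: 0.0304
```

```bash
python3 -m creep '[[0.5,0,0,-0.001,0,0,0],[0.5,0,0,0,0,0,0],[0.7,0,0,0,0,0,0],[0.8,0,0,0,0,0,0],[0.8,0,0,0,0,0,0],[0.8,0,0,-0.005,0,0,0],[0.8,0,0,-0.015,0,0,0],[0.8,0,0,-0.03,0,0,0],[0.8,0,0,-0.04,0,0,0],[0.8,0,0,-0.04,0,0,0],[0.8,0,0,-0.04,0,0,0],[0.8,0,0,-0.02,0,0,0],[0.8,-0.01,0,0,0,0,0],[0.8,-0.03,0,0,0,0,0],[0.8,-0.03,0,0,0,0,0],[0.8,-0.02,0,0,0,0,0],[0.8,0,0,0,0,0,0],[0.8,0,0,0,0,0,0]]' 20
python3 - <<'E'
from h import *
shot('side','s5.png');w=shot('wrist','w5.png')
c=calibration('wrist')
print('pred base/top',[proj('wrist',np.array([.6098,.12,z]),c) for z in (0,.11)])
s=cv2.imread('pics/s5.png')[90:250,230:430];w=cv2.imread('pics/w5.png')
cv2.imwrite('pics/m5.png',np.hstack([cv2.resize(s,(400,320),interpolation=2),cv2.resize(w,(400,320))]))
E
```

```text
t: 12.95
tool_pos: [0.5221, 0.0957, 0.2479]
tool_rot: [-3.113, -0.424, 0.0]
contact_force: [0.6, -0.3, -0.8]
opening: 0.0684
pred base/top [array([312.68409087,  94.63882798]), array([312.75531506,  93.03120507])]
```

View pics/m5.png

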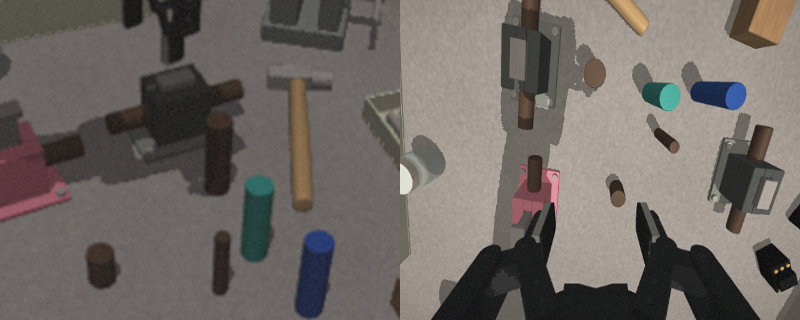

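The bar stands upright (top at about (594,73) in the wrist half of the picture, matching the prediction). The wedge head sits flat on the dark block, and the gripper is clear.

```bash
python3 -c "
from station import finish_job
print(finish_job())"
```

```text
the job is handed in; nothing more can be done
None
```

I drove the proud wedge in the dark block home with the tall brown bar, then stood the bar upright on the bench at about (0.61, 0.12) and released it. I handed the job in at about 13 s of the 48 s allowed; `finish_job` gave no verdict.

- **Wedge:** when it stopped, the vertical force rose from about 4.5 N to 24 N. The tool was then at z = 0.149 m, which puts the bar's lower end at the 90 mm home height. The pictures show the head sitting flat on the block.
- **Bar:** the last pictures show it upright and standing free, where I predicted it would appear.
- **Robot:** the gripper is clear of everything and the force reading is about zero.
- **Disagreement:** the side and top cameras differed by up to about 12 mm on the wedge's position. I went by the top camera, and the wrist view agreed with it. No check failed.

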